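Set the length gauge's slider against the stop with the disc

ROBOT

A 6-joint arm with a two-finger parallel gripper is mounted at the origin on the work surface; the furniture and walls round the work are solid. World frame = base frame: x ahead of the robot, y to its left, z up, the work surface at z = 0. Lengths are in m, angles in degrees, forces in N, time in s.
With the tool pointing down it reaches from about 0.4 to 0.825 m from the base axis. Payload 7 kg.
Tool frame: the origin (TCP) lies at the very end of the fingers, on their centre line; the grasp point (between the pads) lies 19 mm behind it; z points along the fingers, x is the direction in which the jaws open and shut, and the axes are right-handed (so a half turn about z gives the same grasp; the last joint's range is limited). The gripper opens to 88 mm and grips with 3 to 60 N. Pads are 19 mm wide; open, the fingers measure 130 mm over their backs; the gripper's body (78 mm by 193 mm) begins 47 mm behind the grasp point.
Start: joints at [86.58, 20.546, 0.682, 0, -70.136, -16.507], TCP at [0.23, 0.635, 0.227] pointing down, gripper open.
Joint ranges: [-176.03, 176.03], [-82.01, 121.73], [-58.28, 71.71], [-173.87, 95.51], [-174.79, -0.11], [-173.66, 173.66]. Speed limits (degrees/s): [136.94, 136.94, 172.46, 180, 180, 180].

INTERFACE

Orientations are given as [roll, pitch, yaw] about the fixed x, y, z axes, in that order (R = Rz(yaw) Ry(pitch) Rx(roll)).
In Python, from plant import get_state, optics, order, finder gives the robot as it stands.
- The arm moves only by the shell command python3 -m crank 'ROWS' [FORCE]. ROWS is JSON, a list of rows, each an object of numbers: "dx", "dy", "dz": the shift along the tool's x, y, z in mm; "wx", "wy", "wz": the turn, a rotation vector about the tool's x, y, z in degrees; "hand": the opening in per cent of the stroke, from 0 (shut) to 100 (fully open). A call has 1 to 10 rows; each row shifts and turns the commanded pose from where the row before left it, along the tool's axes as they then stand; what a row does not reach is not made up. A row lasts 1/8 s, in which the tool goes at most 62.5 mm and 10.7 degrees, less where a joint would pass 70% of its speed; a pose out of reach is approached as far as the arm can. A call is refused whole if a number of a shift passes 62.5 or a number of a turn 10.7, either way. A call with a gripper value outside its range is refused whole. The fingers move at their own pace and stop on an object; FORCE is the grip in N (left out, the last holds). Time passes only in rows, so rows that do not move let the fingers close. It gives the time, the measured TCP pose, the force and the opening at its end, in the units of the state.
- get_state(): the state, without advancing time (a new reading comes with each control period).
- optics.capture(name): name is "scene" or "top" or "wrist"; returns the picture (420x560x3 uint8, blue, green, red); there is no depth.
- optics.calibration(name): a dict with "intrinsics" (3x3 intrinsics, pixels), "k1" (the pictures are not rectified: a ray, as slopes to the right and down, at radius r is drawn at 1 + k1 r^2 times it, then the intrinsics apply), "R" (3x3) and "t" (3): a world point X has camera coordinates R X + t; the wrist camera has in their place "T_tool_cam" (4x4, takes a point from camera to tool coordinates, whose origin is the TCP and whose axes are the tool frame's). Camera axes: x right, y down, z forward; pixel columns grow to the right and rows downward; lengths in m; the calibration is good to about 2 mm. A picture is of the moment at which its call begins: read the wrist's pose just before it. calibration takes no time and is no camera call.
- order.close_job(): hands the job in, once; it reports no verdict.
Trained networks look in the newest picture that a camera, given by its name, has taken for a name from the list of things; names that differ only in an ending like _2 or _b are one class to them, and where a whole thing is asked for, a point or a joint stands for the part that bears it (a point fixed in the world has none). Each returns a list of dicts, best first, with "conf" (0 to 1); they miss things now and then, are a little off and sometimes report something else, mostly with a low value. They report only what shows in the picture. A call takes as long as a camera call.
- finder.masks_of(thing, camera): "mask" (420x560 bool, what is visible of it) and "rect" ([centre column, centre row, width, height] in pixels, round what is visible of it).
- finder.place_of(thing, camera): "centre" ([column, row] in pixels: a listed point, or the origin of a listed thing).
The state is a dict: "time_s": time; "joints": joint angles; "qd": joint speeds; "joint_torque": joint torques, N m; "tcp_pos": TCP position; "eef_rot": TCP orientation; "contact_force": force on the tool from outside, world axes, zero at the start; "moment": the same for the moment, N m; "gripper_width": finger opening in m.
Only numpy, scipy, OpenCV 4.12 (cv2) and the standard library are available. Lean on these libraries where they do the work, as an engineer would, in place of code of your own. Each camera call takes 0.05 s, during which the arm holds its last target.

TASK

Set the bench length gauge to its marked length: with a fingertip press down the ribbed brake pad in the middle of the slider to free its brake and, keeping the pad pressed, push the slider along the rail until it rests against the stop that carries the round disc; then let the pad come up again so that the brake holds it there. Do not force the slider along while its pad is up, do not grip the slider by its sides, and leave the pliers, pencil and tape roll around the gauge where they are.

Things in the scene. Friction and masses are not known exactly. Their poses are not given: they have to be found in the camera images.
- gauge: Length gauge fixed to the bench: dark steel base plate 100 x 430 x 6 mm carrying a bright T-slot rail 60 mm wide and 400 mm long, rail top 24 mm above the bench. Origin at the centre of the underside, on the bench; its y axis runs along the rail, z up. It never moves during the job.
- slider_mid (a point): Middle of the slider, 48 mm above the bench, on the rail's centre line; moves with the slider (not with the pad). The slider is a grey block 110 mm long (along the rail, gauge y) and 84 mm wide, its two long steel side cheeks (slider_c3 on the gauge's -x side, slider_c4 on its +x side) and end bars reaching 41 mm above the bench; it is captive on the rail. Same axes as gauge.
- pad_top (a point): Centre of the brake pad's top face: dark rubber pad 84 mm long (along the rail) and 50 mm wide in the middle of the slider, standing up 48 mm above the bench when up (7 mm proud of the cheeks and end bars) and 43 mm when fully pressed. Two rounded ribs 4 mm high run across the pad 34 mm either side of its centre, leaving a flat of 60 mm (along the rail) between them for the fingertip; a fingertip drags the slider by friction or by pushing against a rib.
- brake_pad (a joint): How far the pad is pressed, in m: about 0 up (brake on), 0.005 at the bottom. A spring holds it up: it takes about 8.5 N to start it and 11.5 N at the bottom. Pressed 1 mm or more, the brake is free and the slider runs with about 1 N of friction; with the pad up the brake holds the slider with some 7 to 12 N.
- slider (a joint): Position of the slider along the rail, in m: displacement of the slider's middle from the gauge's middle along the gauge's y axis; stays where it is left.
- disc_stop: The marked stop: steel block 62 mm (across the rail) x 24 mm (along it), clamped on the rail, top 44 mm above the bench, with a thin pin on top that carries a flat dark round disc, 32 mm across, lying level 66 to 70 mm above the bench. It stands at either end of the rail, on its centre line. Origin on the bench below the block's centre; the slider rests against it when their centres are 67 mm apart (55 mm half slider + 12 mm half stop). Rigidly fixed.
- plain_stop: The other stop at the opposite end of the rail: the same block with only a low screw head on top and no disc. Origin as for disc_stop. Not the one to go to.
- nose_pliers: Bystander: fine-nose pliers with blue handles, 52 x 150 x 10 mm, lying loose on the robot's side of the gauge; origin under their centre.
- clutch_pencil: Bystander: yellow mechanical pencil, 149 mm long, 9 mm thick, lying loose on the robot's side of the gauge; origin under its centre.
- masking_roll: Bystander: roll of masking tape, 104 mm across, 25 mm high, lying loose on paper to the left of the gauge; origin under its centre.

How it is judged:
By the outcome, as a careful person would: the job done as asked, in the order asked, and still so for the second after the job is handed in, with the robot touching nothing.
It also fails if it takes over 38 s, if anything falls off the work surface, if the arm or the gripper's body presses on something with over 40 N, if the wrist force passes 120 N, or if a joint passes its speed limit or range.

## Working session

There is one attempt and no reset: what is moved stays moved. The work goes in short steps, Python scripts to look and compute and a shell command to move; the robot and the scene stay as the last step left them, time stands still between calls to the robot, and variables do not carry over. Pictures are saved under pics/ and viewed, and the job is handed in when it is done.

```bash
ls; mkdir -p pics
python3 - <<'E'
from plant import get_state, optics, order, finder
import cv2
print(get_state())
for n in ("scene","top","wrist"):
    cv2.imwrite(f"pics/{n}0.png",optics.capture(n))
    c=optics.calibration(n); print(n,c)
    for th in ("gauge","slider_mid","pad_top","disc_stop","plain_stop"):
        r=finder.place_of(th,n)
        print(th,[(d["centre"],round(d["conf"],2)) for d in r[:3]])
print(get_state()["time_s"])
E
```

```text
pics
{'time_s': 0.0, 'joints': array([ 8.65806687e+01,  2.05914718e+01,  6.34847309e-01, -1.96637910e-02,
       -7.01352503e+01, -1.65060970e+01]), 'qd': array([-0.07558328, -0.00214029, -0.04731391, -0.02160846, -0.00541093,
        0.06404454]), 'joint_torque': array([-2.18263383e-03, -5.82717276e+01,  2.93053025e+01,  6.99723065e+00,
        6.76953845e-03, -1.62989627e-04]), 'tcp_pos': array([0.22990898, 0.63413328, 0.22563186]), 'eef_rot': array([-1.79991618e+02, -9.33409604e-02, -1.09932132e+02]), 'contact_force': array([ 0.669276  , -0.77549024,  0.04222213]), 'moment': array([-0.02245952, -0.03563023,  0.04867671]), 'gripper_width': 0.08733804600586598}
scene {'intrinsics': array([[501.72217641,   0.        , 276.11272842],
       [  0.        , 501.72217641, 216.37126545],
       [  0.        ,   0.        ,   1.        ]]), 'k1': -0.13071772131813827, 'R': array([[ 0.89484419, -0.44608243, -0.01625839],
       [-0.26531624, -0.50222916, -0.82302683],
       [ 0.35897237,  0.74079439, -0.56776976]]), 't': array([-0.24056751,  0.32924485,  0.77454227])}
gauge [([315.9, 256.6
[... 766 characters left out ...]
 178.3], 0.47), ([302.2, 178.9], 0.17)]
plain_stop [([360.7, 179.4], 0.67)]
wrist {'intrinsics': array([[373.65941287,   0.        , 277.73229273],
       [  0.        , 373.65941287, 209.95178843],
       [  0.        ,   0.        ,   1.        ]]), 'k1': -0.05600509872740625, 'T_tool_cam': array([[ 9.99999344e-01,  9.63392077e-04,  6.19772542e-04,
        -6.03763848e-04],
       [-1.09795013e-03,  9.60378743e-01,  2.78696009e-01,
        -7.49303746e-02],
       [-3.26722847e-04, -2.78696507e-01,  9.60379170e-01,
        -1.57450093e-01],
       [ 0.00000000e+00,  0.00000000e+00,  0.00000000e+00,
         1.00000000e+00]])}
gauge []
slider_mid []
pad_top []
disc_stop []
plain_stop []
0.9
```

View pics/scene0.png

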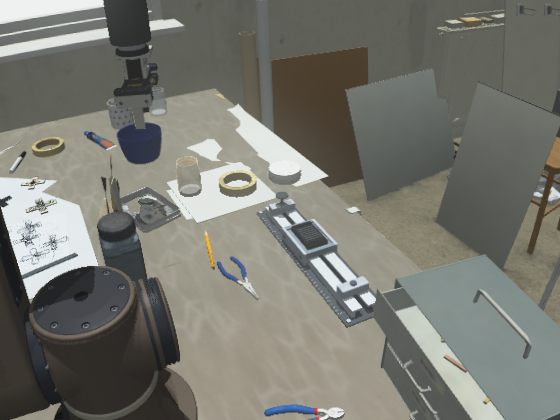

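View pics/top0.png

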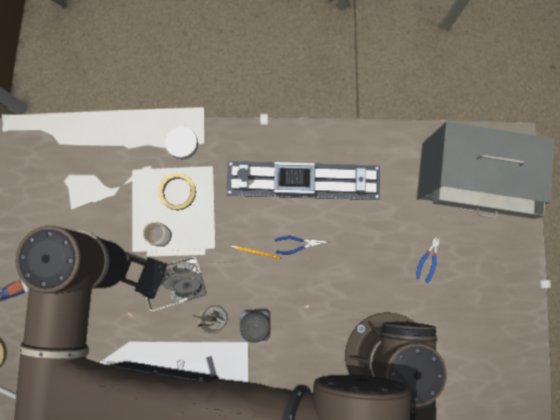

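```bash
cat > h.py <<'E'
import numpy as np, cv2
from plant import get_state, optics, order, finder
from scipy.spatial.transform import Rotation as Ro
def ray(n,px,st=None):
    c=optics.calibration(n);K=c["intrinsics"]
    d=np.array([(px[0]-K[0,2])/K[0,0],(px[1]-K[1,2])/K[1,1]])
    u=d.copy()
    for _ in range(30): u=d/(1+c["k1"]*(u@u))
    v=np.array([u[0],u[1],1.])
    if "R" in c:
        return -c["R"].T@c["t"], c["R"].T@v
    st=st or get_state(); R=Ro.from_euler("xyz",st["eef_rot"],degrees=True).as_matrix(); T=c["T_tool_cam"]
    return R@T[:3,3]+st["tcp_pos"], R@T[:3,:3]@v
def atz(n,px,z,st=None):
    o,v=ray(n,px,st); return o+v*(z-o[2])/v[2]
def tri(*a):
    A=np.zeros((3,3));b=np.zeros(3)
    for o,v in a:
        v=v/np.linalg.norm(v);P=np.eye(3)-np.outer(v,v);A+=P;b+=P@o
    return np.linalg.solve(A,b)
E
python3 - <<'E'
from h import *
np.set_printoptions(precision=4,suppress=True)
S=dict(gauge=([315.9,256.6],[304.7,177.6],0),slider=([307.2,233.6],[292.7,175.1],.048),pad=([308.9,232],[292.8,177.9],.048),disc=([280.3,215.9],[244.7,178.3],0),plain=([350.3,301.1],[360.7,179.4],0))
for k,(a,b,z) in S.items(): print(k,tri(ray("scene",a),ray("top",b)),atz("scene",a,z),atz("top",b,z))
E
```

```text
gauge [ 0.4829  0.225  -0.001 ] [0.4794 0.2243 0.    ] [0.4853 0.224  0.    ]
slider [0.4805 0.2606 0.0404] [0.4719 0.2521 0.048 ] [0.4821 0.2597 0.048 ]
pad [0.4771 0.2584 0.0458] [0.4781 0.2556 0.048 ] [0.4743 0.2594 0.048 ]
disc [0.4782 0.3923 0.0084] [0.4816 0.4035 0.    ] [0.4818 0.3922 0.    ]
plain [0.4757 0.069  0.0006] [0.4696 0.0705 0.    ] [0.4817 0.0662 0.    ]
```

The disc (scene px 282,195; top px 245,175) is at the gauge's +y (left) end, and the slider is in the middle. The plain stop is at the right. I'll move the closed fingers above the slider.

```bash
python3 -m crank '[{"dx":27,"dy":-36,"hand":0},{"dx":27,"dy":-36,"hand":0},{"dx":27,"dy":-36,"hand":0},{"dx":27,"dy":-36,"hand":0},{"dx":27,"dy":-36,"hand":0},{"dx":27,"dy":-36,"hand":0},{"dx":27,"dy":-36,"hand":0},{"dx":27,"dy":-36,"hand":0},{"dx":27,"dy":-36,"hand":0},{"dx":27,"dy":-36,"hand":0}]' 20
python3 -m crank '[{"wz":-10,"hand":0},{"wz":-10,"hand":0},{"hand":0},{"hand":0}]'
cat > look.py <<'E'
from h import *
import sys
np.set_printoptions(precision=4,suppress=True)
tag=sys.argv[1]; zs=dict(slider_mid=.048,pad_top=.048,disc_stop=0,plain_stop=0,gauge=0)
for n in sys.argv[2].split(","):
    st=get_state(); im=optics.capture(n); cv2.imwrite(f"pics/{n}{tag}.png",im)
    for th in sys.argv[3].split(","):
        for d in finder.place_of(th,n)[:2]:
            o,v=ray(n,d["centre"],st); print(n,th,round(d["conf"],2),d["centre"],o+v*(zs[th]-o[2])/v[2])
st=get_state(); print(st["time_s"],st["tcp_pos"],st["eef_rot"],st["contact_force"],st["gripper_width"])
E
python3 look.py 1 wrist,top slider_mid,pad_top,disc_stop,gauge
```

```text
top slider_mid 0.55 [292.8, 173.8] [0.4857 0.2594 0.048 ]
top slider_mid 0.25 [302.3, 180.5] [0.4674 0.2337 0.048 ]
top pad_top 0.68 [289.8, 178.9] [0.4715 0.2675 0.048 ]
top gauge 0.6 [304.1, 179.2] [0.4807 0.2257 0.    ]
top gauge 0.24 [256.1, 249.4] [0.2834 0.3576 0.    ]
1.4 [0.2301 0.6345 0.2266] [ 179.9997   -0.0015 -109.9281] [-0.4071  0.5784  0.0591] 0.08761047931674565validation failed for argument at $[0]...
validation failed for argument at $[0]...
```

View pics/wrist1.png

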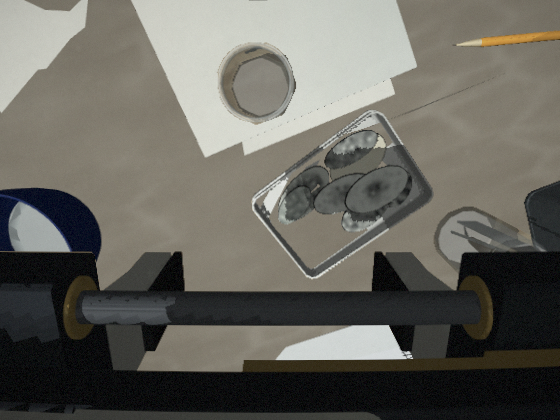

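The call was refused and nothing moved; the wrist still shows the tray. I'll try rows with all the keys given.

```bash
python3 -m crank '[{"dx":27,"dy":-36,"dz":0,"wx":0,"wy":0,"wz":0,"hand":0}]' 20
```

```text
time_s: 1.52
tcp_pos: [0.2539, 0.598, 0.2256]
eef_rot: [-180.0, -0.0, -109.8]
contact_force: [0.2, -0.0, -0.1]
gripper_width: 0.0822
```

```bash
python3 -m crank '[{"dx":27,"dy":-36,"dz":0,"wx":0,"wy":0,"wz":0,"hand":0},{"dx":27,"dy":-36,"dz":0,"wx":0,"wy":0,"wz":0,"hand":0},{"dx":27,"dy":-36,"dz":0,"wx":0,"wy":0,"wz":0,"hand":0},{"dx":27,"dy":-36,"dz":0,"wx":0,"wy":0,"wz":0,"hand":0},{"dx":27,"dy":-36,"dz":0,"wx":0,"wy":0,"wz":0,"hand":0},{"dx":27,"dy":-36,"dz":0,"wx":0,"wy":0,"wz":0,"hand":0},{"dx":27,"dy":-36,"dz":0,"wx":0,"wy":0,"wz":0,"hand":0},{"dx":27,"dy":-36,"dz":0,"wx":0,"wy":0,"wz":0,"hand":0},{"dx":27,"dy":-36,"dz":0,"wx":0,"wy":0,"wz":0,"hand":0}]' 20
python3 -m crank '[{"dx":0,"dy":0,"dz":0,"wx":0,"wy":0,"wz":-10,"hand":0},{"dx":0,"dy":0,"dz":0,"wx":0,"wy":0,"wz":-10,"hand":0},{"dx":0,"dy":0,"dz":0,"wx":0,"wy":0,"wz":0,"hand":0},{"dx":0,"dy":0,"dz":0,"wx":0,"wy":0,"wz":0,"hand":0}]'
python3 look.py 2 wrist slider_mid,pad_top,disc_stop,gauge
```

```text
time_s: 2.65
tcp_pos: [0.4772, 0.2568, 0.2269]
eef_rot: [-180.0, 0.0, -109.9]
contact_force: [-0.1, 0.6, -0.5]
gripper_width: 0.0006
time_s: 3.15
tcp_pos: [0.4764, 0.2581, 0.2266]
eef_rot: [-180.0, 0.0, -90.1]
contact_force: [-0.3, -0.5, 0.0]
gripper_width: 0.0007
wrist slider_mid 0.61 [280.6, 181.5] [0.4812 0.256  0.048 ]
wrist pad_top 0.69 [279.5, 189.3] [0.4739 0.257  0.048 ]
wrist disc_stop 0.61 [146.9, 172.6] [0.481  0.3957 0.    ]
wrist gauge 0.92 [305.8, 176.0] [0.477  0.2294 0.    ]
3.4 [0.4764 0.2582 0.2266] [-179.9986    0.0013  -89.976 ] [ 0.728   0.8528 -0.0116] 0.0007787848132332956
```

View pics/wrist2.png

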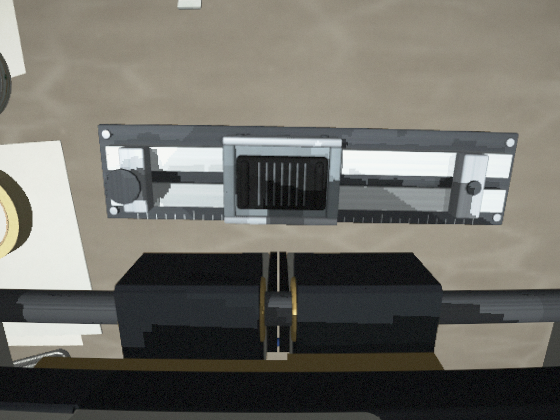

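The wrist view shows the gauge whole: pad spanning about (236,155) to (328,210), disc at (123,186), plain stop with screw at (474,187). Next I get the yaw and distances from pixels.

Run:
```python
from h import *
np.set_printoptions(precision=4,suppress=True)
st=get_state()
for k,p,z in [("baseTL",(99,125),.006),("baseTR",(517,133),.006),("baseBL",(108,218),.006),("baseBR",(503,223),.006),("padTL",(237,155),.048),("padTR",(328,157),.048),("padBL",(236,208),.048),("padBR",(328,210),.048),("slBL",(224,222),.041),("slBR",(337,224),.041),("slTL",(223,140),.041),("slTR",(342,142),.041),("stopface top",(148,149),.044),("stopface b",(151,211),.044),("disc",(123,186),.068),("plainscrew",(474,187),.046)]:
    print(k,atz("wrist",p,z,st))
```

```text
baseTL [0.5303 0.4381 0.006 ]
baseTR [0.5239 0.0147 0.006 ]
baseBL [0.4326 0.4407 0.006 ]
baseBR [0.4274 0.0136 0.006 ]
padTL [0.5055 0.2954 0.048 ]
padTR [0.5038 0.2134 0.048 ]
padBL [0.4559 0.2977 0.048 ]
padBR [0.4541 0.2115 0.048 ]
slBL [0.4398 0.3105 0.041 ]
slBR [0.4379 0.2012 0.041 ]
slTL [0.5182 0.3085 0.041 ]
slTR [0.5166 0.2002 0.041 ]
stopface top [0.5106 0.377  0.044 ]
stopface b [0.4516 0.3796 0.044 ]
disc [0.4814 0.3938 0.068 ]
plainscrew [0.4762 0.0741 0.046 ]
```

Run:
```python
import cv2
im=cv2.imread("pics/wrist2.png")[110:240,90:370]
cv2.imwrite("pics/z2.png",cv2.resize(im,None,fx=2.8,fy=2.8,interpolation=cv2.INTER_CUBIC))
```

```text
(no output)
```

View pics/z2.png

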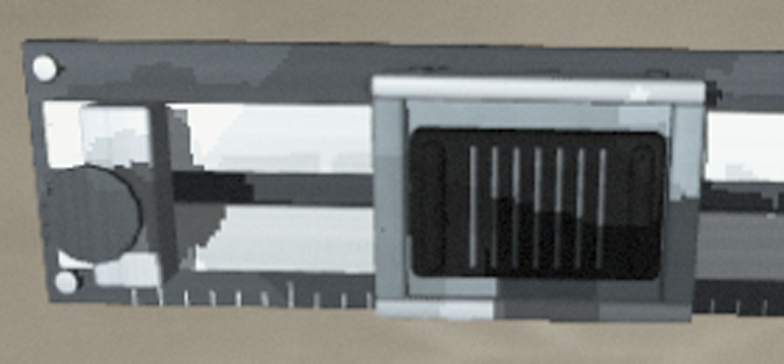

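Slider middle is about (0.479, 0.256), the disc stop's inner face y≈0.382, so travel is about 72 mm. The rail yaw is about −0.8°. I'll descend over the pad flat.

```bash
python3 -m crank '[{"dx":-1,"dy":-1,"dz":45,"wx":0,"wy":0,"wz":0,"hand":0},{"dx":-1,"dy":-2,"dz":45,"wx":0,"wy":0,"wz":0.8,"hand":0},{"dx":0,"dy":0,"dz":45,"wx":0,"wy":0,"wz":0,"hand":0},{"dx":0,"dy":0,"dz":28,"wx":0,"wy":0,"wz":0,"hand":0},{"dx":0,"dy":0,"dz":4,"wx":0,"wy":0,"wz":0,"hand":0},{"dx":0,"dy":0,"dz":0,"wx":0,"wy":0,"wz":0,"hand":0},{"dx":0,"dy":0,"dz":0,"wx":0,"wy":0,"wz":0,"hand":0}]'
python3 look.py 3 scene,wrist slider_mid,disc_stop;  python3 - <<'E'
import cv2
im=cv2.imread("pics/scene3.png")[150:340,220:400]
cv2.imwrite("pics/z3.png",cv2.resize(im,None,fx=3,fy=3,interpolation=cv2.INTER_CUBIC))
E
```

```text
time_s: 4.28
tcp_pos: [0.4802, 0.2608, 0.061]
eef_rot: [-179.9, 0.1, -90.7]
contact_force: [-1.4, -0.6, 0.5]
gripper_width: 0.0003
scene slider_mid 0.92 [309.0, 232.8] [0.4768 0.2529 0.048 ]
scene disc_stop 0.8 [280.6, 217.8] [0.4785 0.3958 0.    ]
scene disc_stop 0.64 [240.3, 280.7] [0.2987 0.2286 0.    ]
wrist slider_mid 0.78 [287.3, 261.3] [0.4792 0.2563 0.048 ]
wrist disc_stop 0.78 [64.8, 226.8] [0.4823 0.3949 0.    ]
4.575 [0.4796 0.2602 0.0601] [-179.9652    0.0382  -90.7244] [0.483  0.1403 0.5242] 0.0006267478483051838
```

View pics/z3.png

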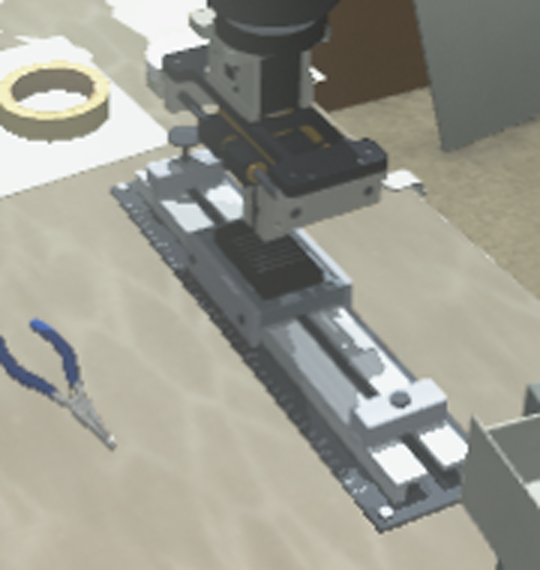

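View pics/wrist3.png

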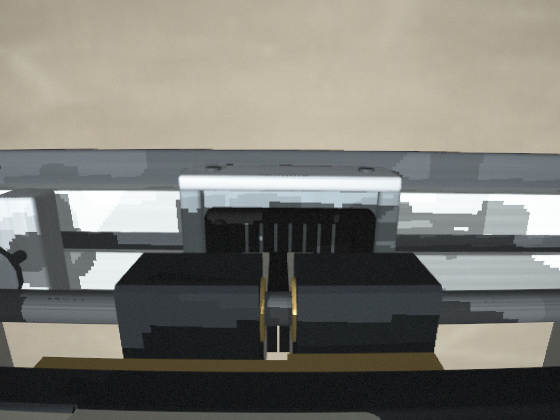

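The slider is at y≈0.256 and the fingertip sits above the pad flat, clear of the ribs. Pressing gently.

```bash
python3 -m crank '[{"dx":0,"dy":0,"dz":9,"wx":0,"wy":0,"wz":0,"hand":0},{"dx":0,"dy":0,"dz":3,"wx":0,"wy":0,"wz":0,"hand":0},{"dx":0,"dy":0,"dz":2,"wx":0,"wy":0,"wz":0,"hand":0},{"dx":0,"dy":0,"dz":0,"wx":0,"wy":0,"wz":0,"hand":0}]'
```

```text
time_s: 5.08
tcp_pos: [0.4794, 0.2599, 0.0458]
eef_rot: [180.0, -0.0, -90.7]
contact_force: [-4.2, -0.6, 9.9]
gripper_width: 0.0001
```

```bash
python3 -m crank '[{"dx":0,"dy":0,"dz":1.5,"wx":0,"wy":0,"wz":0,"hand":0},{"dx":0,"dy":0,"dz":0,"wx":0,"wy":0,"wz":0,"hand":0},{"dx":-3,"dy":0,"dz":0,"wx":0,"wy":0,"wz":0,"hand":0},{"dx":-5,"dy":0,"dz":0,"wx":0,"wy":0,"wz":0,"hand":0},{"dx":-5,"dy":0,"dz":0,"wx":0,"wy":0,"wz":0,"hand":0},{"dx":-5,"dy":0,"dz":0,"wx":0,"wy":0,"wz":0,"hand":0},{"dx":0,"dy":0,"dz":0,"wx":0,"wy":0,"wz":0,"hand":0}]'
python3 look.py 4 wrist slider_mid
```

```text
time_s: 5.95
tcp_pos: [0.4798, 0.2787, 0.0447]
eef_rot: [-180.0, 0.0, -90.7]
contact_force: [-3.2, 0.6, 10.6]
gripper_width: 0.0006
wrist slider_mid 0.56 [288.2, 270.7] [0.4816 0.2745 0.048 ]
6.05 [0.4798 0.2787 0.0447] [-179.9699    0.0379  -90.6943] [-4.5209  0.7797 11.2466] 0.0005002308234198456
```

View pics/wrist4.png

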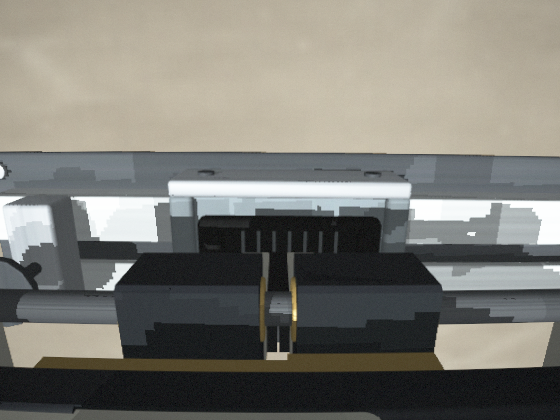

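The slider (px 170–410, centred) follows the finger by friction with the pad ~3.3 mm down. About 52 mm remain, so I'll continue.

```bash
python3 -m crank '[{"dx":-4,"dy":0.5,"dz":0,"wx":0,"wy":0,"wz":0,"hand":0},{"dx":-6,"dy":0,"dz":0,"wx":0,"wy":0,"wz":0,"hand":0},{"dx":-6,"dy":0,"dz":0,"wx":0,"wy":0,"wz":0,"hand":0},{"dx":-6,"dy":0,"dz":0,"wx":0,"wy":0,"wz":0,"hand":0},{"dx":-6,"dy":0,"dz":0,"wx":0,"wy":0,"wz":0,"hand":0},{"dx":-6,"dy":0,"dz":0,"wx":0,"wy":0,"wz":0,"hand":0},{"dx":-6,"dy":0,"dz":0,"wx":0,"wy":0,"wz":0,"hand":0},{"dx":-4,"dy":0,"dz":0,"wx":0,"wy":0,"wz":0,"hand":0},{"dx":-2,"dy":0,"dz":0,"wx":0,"wy":0,"wz":0,"hand":0},{"dx":0,"dy":0,"dz":0,"wx":0,"wy":0,"wz":0,"hand":0}]'
python3 look.py 5 wrist slider_mid,disc_stop
```

```text
time_s: 7.3
tcp_pos: [0.4806, 0.325, 0.0451]
eef_rot: [-179.9, 0.1, -90.7]
contact_force: [-1.9, 0.5, 10.1]
gripper_width: -0.0
wrist slider_mid 0.67 [289.1, 271.1] [0.482  0.3204 0.048 ]
wrist disc_stop 0.94 [157.8, 234.8] [0.4828 0.3951 0.    ]
7.45 [0.4806 0.325  0.0451] [-179.8984    0.0872  -90.6781] [-2.2324  1.3209 10.1695] 0.00022905513943936417
```

View pics/wrist5.png

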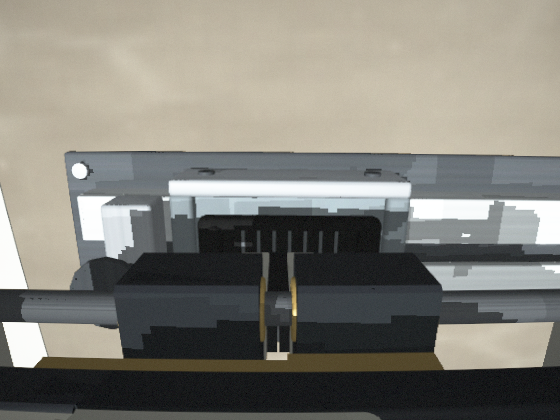

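About 7 mm of gap is left to the stop (px 163–170, partly perspective). I'll creep to contact.

```bash
python3 -m crank '[{"dx":-2,"dy":0,"dz":0.7,"wx":0,"wy":0,"wz":0,"hand":0},{"dx":-2,"dy":0,"dz":0,"wx":0,"wy":0,"wz":0,"hand":0},{"dx":-1,"dy":0,"dz":0,"wx":0,"wy":0,"wz":0,"hand":0},{"dx":0,"dy":0,"dz":0,"wx":0,"wy":0,"wz":0,"hand":0}]'
python3 -m crank '[{"dx":-1,"dy":0,"dz":0,"wx":0,"wy":0,"wz":0,"hand":0},{"dx":-1,"dy":0,"dz":0,"wx":0,"wy":0,"wz":0,"hand":0},{"dx":0,"dy":0,"dz":0,"wx":0,"wy":0,"wz":0,"hand":0}]'
python3 look.py 6 wrist slider_mid,disc_stop
```

```text
time_s: 7.95
tcp_pos: [0.4807, 0.3299, 0.0444]
eef_rot: [-179.9, 0.1, -90.7]
contact_force: [-0.8, -0.3, 11.0]
gripper_width: 0.0004
time_s: 8.32
tcp_pos: [0.4807, 0.3318, 0.0444]
eef_rot: [-179.9, 0.1, -90.7]
contact_force: [-1.0, -0.4, 9.3]
gripper_width: 0.0002
wrist slider_mid 0.62 [287.4, 273.1] [0.4815 0.328  0.048 ]
wrist disc_stop 0.77 [171.9, 238.9] [0.4806 0.3937 0.    ]
8.475 [0.4808 0.3318 0.0445] [-179.8987    0.0726  -90.6821] [-0.6317 -0.5552 11.0043] 0.0006044605220378115
```

View pics/wrist6.png

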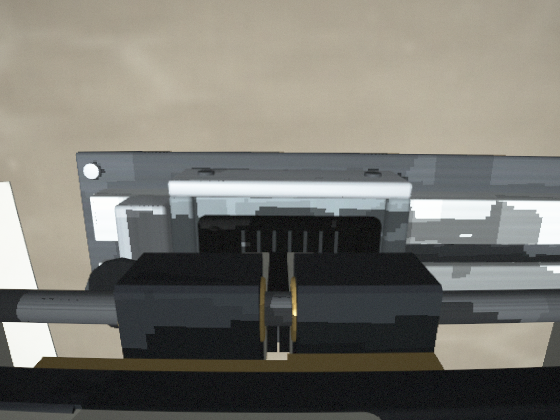

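The slider is still following and there is no stop reaction yet, so I keep creeping.

```bash
for i in 1; do python3 -m crank '[{"dx":-1,"dy":0,"dz":0,"wx":0,"wy":0,"wz":0,"hand":0},{"dx":-0.5,"dy":0,"dz":0,"wx":0,"wy":0,"wz":0,"hand":0},{"dx":0,"dy":0,"dz":0,"wx":0,"wy":0,"wz":0,"hand":0}]'; done
python3 -m crank '[{"dx":-1,"dy":0,"dz":0,"wx":0,"wy":0,"wz":0,"hand":0},{"dx":-0.5,"dy":0,"dz":0,"wx":0,"wy":0,"wz":0,"hand":0},{"dx":0,"dy":0,"dz":0,"wx":0,"wy":0,"wz":0,"hand":0}]'
python3 look.py 7 wrist slider_mid,disc_stop
```

```text
time_s: 8.85
tcp_pos: [0.4807, 0.3324, 0.0443]
eef_rot: [-179.9, -0.0, -90.7]
contact_force: [0.2, -3.2, 10.6]
gripper_width: 0.0005
time_s: 9.22
tcp_pos: [0.4806, 0.3325, 0.044]
eef_rot: [-180.0, -0.1, -90.7]
contact_force: [1.6, -7.8, 10.9]
gripper_width: 0.0
wrist slider_mid 0.77 [291.6, 273.9] [0.4811 0.3268 0.048 ]
wrist disc_stop 0.8 [169.1, 237.8] [0.4813 0.3955 0.    ]
9.375 [0.4806 0.3325 0.044 ] [-179.9721   -0.1304  -90.7068] [ 2.2655 -7.8973 11.4818] 0.000565745221823573
```

View pics/wrist7.png

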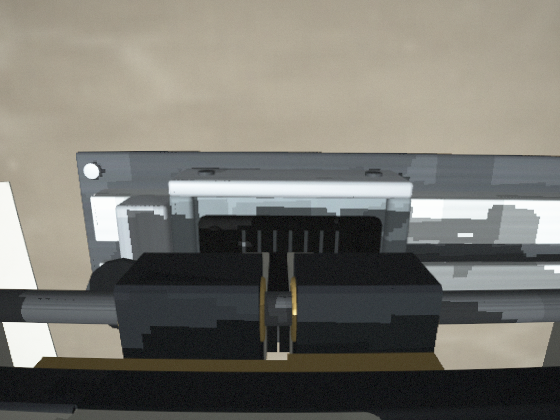

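TCP stopped at y=0.3325 with −7.9 N along the rail, so the slider is against the stop. I'll ease most of the side load, then lift straight up.

```bash
python3 -m crank '[{"dx":1,"dy":0,"dz":0,"wx":0,"wy":0,"wz":0,"hand":0},{"dx":0.6,"dy":0,"dz":0,"wx":0,"wy":0,"wz":0,"hand":0},{"dx":0,"dy":0,"dz":0,"wx":0,"wy":0,"wz":0,"hand":0}]'
```

```text
time_s: 9.75
tcp_pos: [0.4807, 0.3324, 0.0443]
eef_rot: [-179.9, 0.0, -90.7]
contact_force: [-0.1, -3.4, 9.9]
gripper_width: 0.0006
```

```bash
python3 -m crank '[{"dx":0,"dy":0,"dz":-2,"wx":0,"wy":0,"wz":0,"hand":0},{"dx":0,"dy":0,"dz":-3,"wx":0,"wy":0,"wz":0,"hand":0},{"dx":0,"dy":0,"dz":-5,"wx":0,"wy":0,"wz":0,"hand":0},{"dx":0,"dy":0,"dz":-20,"wx":0,"wy":0,"wz":0,"hand":0},{"dx":0,"dy":0,"dz":-40,"wx":0,"wy":0,"wz":0,"hand":0},{"dx":0,"dy":0,"dz":-50,"wx":0,"wy":0,"wz":0,"hand":0},{"dx":0,"dy":0,"dz":-50,"wx":0,"wy":0,"wz":0,"hand":0},{"dx":0,"dy":0,"dz":0,"wx":0,"wy":0,"wz":0,"hand":0},{"dx":0,"dy":0,"dz":0,"wx":0,"wy":0,"wz":0,"hand":0}]'
python3 look.py 8 wrist,top,scene slider_mid,pad_top,disc_stop
python3 - <<'E'
import cv2,numpy as np
a=cv2.imread("pics/wrist8.png")[110:240,150:430]
cv2.imwrite("pics/z8.png",cv2.resize(a,None,fx=2.8,fy=2.8,interpolation=cv2.INTER_CUBIC))
a=cv2.imread("pics/top0.png")[140:280,140:340];b=cv2.imread("pics/top8.png")[140:280,140:340]
cv2.imwrite("pics/t8.png",cv2.resize(np.hstack([a,b]),None,fx=2,fy=2))
E
```

```text
time_s: 10.88
tcp_pos: [0.4795, 0.3323, 0.2129]
eef_rot: [180.0, -0.0, -90.7]
contact_force: [-0.8, 0.4, -0.8]
gripper_width: 0.0008
wrist slider_mid 0.56 [280.8, 187.0] [0.482 0.33  0.048]
wrist slider_mid 0.46 [215.2, 177.3] [0.4914 0.3875 0.048 ]
wrist pad_top 0.92 [281.2, 190.0] [0.4793 0.3297 0.048 ]
wrist disc_stop 0.74 [216.0, 175.3] [0.484  0.3949 0.    ]
top slider_mid 0.8 [267.2, 173.8] [0.485  0.3287 0.048 ]
top pad_top 0.63 [264.1, 176.8] [0.4767 0.337  0.048 ]
top disc_stop 0.41 [245.6, 177.3] [0.4846 0.3897 0.    ]
scene slider_mid 0.94 [292.8, 216.6] [0.4748 0.325  0.048 ]
scene pad_top 0.63 [292.9, 215.0] [0.4781 0.3307 0.048 ]
scene disc_stop 0.52 [279.1, 216.7] [0.4774 0.4018 0.    ]
11.475 [0.4799 0.3324 0.2132] [179.9944  -0.0078 -90.7246] [-0.2663 -0.4584 -0.1841] 0.0008399690702698298
```

View pics/z8.png

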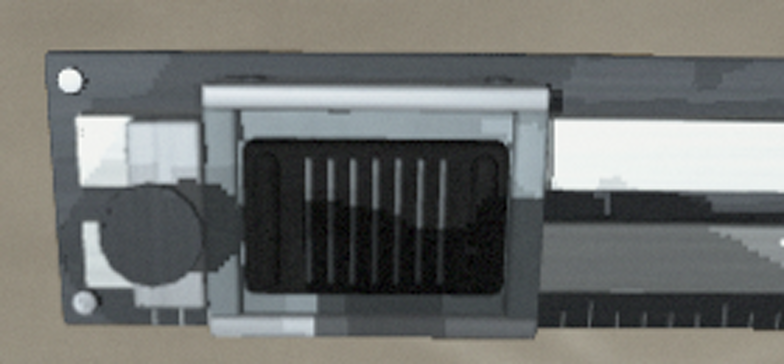

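View pics/t8.png

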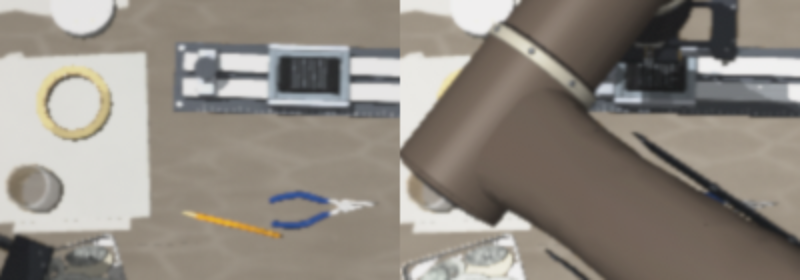

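View pics/scene8.png

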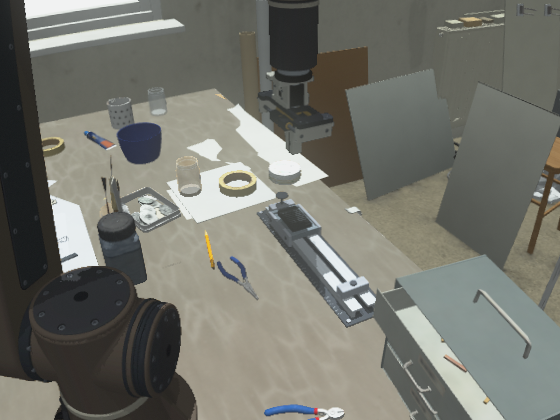

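The slider's end bar meets the disc stop with no gap (zoom px 203), and the pad is up. The pliers (240,275), pencil (209,250) and tape (238,182) are where they were. Handing in.

```bash
python3 -c "
from plant import order,get_state
print(order.close_job()); print(get_state()['time_s'])"
```

```text
the job is handed in; nothing more can be done
None
the job is handed in; nothing more can be done
```

The slider now rests against the disc stop with the brake pad up again, and the job is handed in at about 11.5 s of the 38 s allowed.

- **Moving it:** I pressed the pad about 2–4 mm with the closed fingertip (10–11 N). Keeping it pressed, I dragged the slider about 72 mm toward the disc stop.
- **At the stop:** The TCP stopped at y=0.3325 with about 8 N of reaction along the rail. I eased this to about 3 N and lifted straight up.
- **Last checks:** The wrist close-up shows no gap between slider and stop. The tool is clear at z≈0.21 m with no contact force above noise. The pliers, pencil and tape look unmoved in the scene view; the top view could not confirm this because the arm hid part of them.
- **Disagreements:** The networks' slider-to-stop distances ranged from 61 to 77 mm between cameras. The wrist camera gave 65–68 mm, against the nominal 67 mm. I relied on the force reaction and the close-up for the contact.
- **Refused calls:** My first two move calls were refused for missing keys, and nothing moved.

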